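# Set the tablet stand and put the recipe tablet on it

## Robot

A 6-joint arm with a two-finger parallel gripper is mounted at the origin on the work surface. World frame = base frame: x ahead of the robot, y to its left, z up, the work surface at z = 0. Lengths are in m, angles in rad, forces in N, time in s.
With the tool pointing down it reaches from about 0.25 to 0.775 m from the base axis. Payload 4 kg.
Tool frame: the origin (TCP) lies midway between the tips of the shut fingers; the grasp point (between the pads) lies grip_point_offset behind it (grip_point_offset is the distance from the TCP to the grasp point, in m); z points along the fingers, y is the line along which they close (so a half turn about z gives the same grasp; the last joint's range is limited). The gripper opens to 94 mm and grips with 3 to 60 N. Pads are 16 mm wide; open, the fingers measure 119 mm over their backs; the gripper's body (75 mm by 177 mm) begins 78 mm behind the grasp point.
Start: joints at [1.12, 0.087, 1.371, -0, 1.684, -0.103], TCP at [0.187, 0.517, 0.206] pointing down, gripper open.
Joint ranges: [-3.1, 3.1], [-0.76, 2.03], [0.27, 2.55], [-1.08, 4.22], [0.17, 2.65], [-2.57, 2.57]. Speed limits (rad/s): [2.79, 2.79, 3.14, 3.14, 3.14, 3.14].

## Interface

Orientations are given as [roll, pitch, yaw] about the fixed x, y, z axes, in that order (R = Rz(yaw) Ry(pitch) Rx(roll)).
In Python, from bench import * gives the robot as it stands. The module is installed in compiled form; this text tells all that it offers.
- The arm moves only by the tool apply_moves, never from a script. Its argument "commands" is a list of rows, each a list of 7 numbers: the turn, a rotation vector about the world's x, y, z in rad, then the shift along the world's x, y, z in m, then the opening in per cent of the stroke, from 0 (shut) to 100 (fully open). In form: [[ax, ay, az, x, y, z, jaw], ...]. A call has exactly 5 rows; each row is the pose to reach, as a shift and turn from the pose commanded when the call began; what a row does not reach only later rows make up. A row lasts 1/10 s, in which the tool goes at most 50 mm and 8.59 degrees, less where a joint would pass 70% of its speed; a pose out of reach is approached as far as the arm can. A call with a gripper value outside its range is refused whole. The fingers move at their own pace and stop on an object; the grip force is fixed at half the most. Time passes only in rows, so rows that repeat a pose let the fingers close, or fill a call up. It gives the time, the measured TCP pose, the force, the opening and the grip force at its end, in the units of the state.
- get_obs(): the state, without advancing time (a new reading comes with each control period).
- snapshot(name): name is "scene" or "top"; returns a dict with "pixels" (420x560x3 uint8, red, green, blue), "vertical_fov" (degrees; the focal length in pixels is half the picture's height over the tangent of half this angle, whatever the lens; pixels are square), "cx", "cy" (the principal point, pixels), "k1" (the pictures are not rectified: a ray, as slopes to the right and down, at radius r is drawn at 1 + k1 r^2 times it, then the intrinsics apply), "rvec" (rotation vector, rad) and "tvec" (3), from world to camera coordinates, as OpenCV has them. Camera axes: x right, y down, z forward; pixel columns grow to the right and rows downward; lengths in m; the calibration is good to about 2 mm. A picture is of the moment at which its call begins. There is no depth.
- close_job(): hands the job in; it is judged then, once.
Trained networks look in the newest picture that a camera, given by its name, has taken for a name from the list of things; names that differ only in an ending like _2 or _b are one class to them, and where a whole thing is asked for, a point or a joint stands for the part that bears it (a point fixed in the world has none). Each returns a list of dicts, best first, with "score" (0 to 1); they miss things now and then, are a little off and sometimes report something else, mostly with a low value. They report only what shows in the picture. A call takes as long as a camera call. They do not tell look-alikes from the thing itself.
- masks_of(camera, query): "mask" (420x560 bool, what is visible of it) and "extent" ([left, top, right, bottom] in pixels, round what is visible of it).
- place_of(camera, query): "pixel" ([column, row] in pixels: a listed point, or the origin of a listed thing).
The state is a dict: "time": time; "joint_positions": joint angles; "qvel": joint speeds; "joint_torque": joint torques, N m; "tool_pos": TCP position; "ee_rot": TCP orientation; "wrist_force": force on the tool from outside, world axes, zero at the start; "wrist_torque": the same for the moment, N m; "width": finger opening in m; "finger_force": force on a finger pad.
Only numpy, scipy, OpenCV 4.12 (cv2) and the standard library are available. Lean on these libraries where they do the work, as an engineer would, in place of code of your own. Each camera call takes 0.05 s, during which the arm holds its last target. There are 200 camera calls.

## Task

Get the recipe tablet ready for the cook: first raise the back of the steel tablet stand until it stands at 60 degrees to the counter (within about 5), and let go to check that it holds by itself. Then take the tablet out of its wooden charging dock and gently set it upright on the stand's ledge, centred and leaning flat against the back, with the screen away from the robot, and leave it there with the back still at 60 degrees. Do not drop or lay down the tablet, and leave the tumbler, the sugar pot and the bowl where they are.

Things in the scene. Friction and masses are not known exactly. Their poses are not given: they have to be found in the camera images.
- stand: Steel tablet stand, immovable. Origin on the counter straight below the hinge; z up, x level towards the reader's side (roughly away from the robot), y along the hinge. Base plate 8 mm thick, 140 mm wide (y), from x = -115 to +50 mm; two lugs, up to 45 mm high, carry the hinge. The back lies over the base's -x side, leaning towards the robot, its front looking to +x.
- hinge (a point): Point on the hinge line, mid-width, 36 mm above the counter, on the fixed base; axes as stand.
- back (a joint): Angle of the stand's back to the counter, rad: 0 = flat towards the stand's -x, 1.047 = 60 degrees, 1.571 = upright; starts laid back, 0.25 to 0.75. A friction hinge: stays where it is left, also under the tablet; takes about 0.8 N m (6 N at the top bar) to turn. The back is a U of 10 mm round rod, 120 mm wide, 100 mm clear between its legs; a sheet covers it up to 55 mm from the hinge.
- back_bar (a point): Centre of the back's round top bar (10 mm thick, along y), 135 mm from the hinge line. The window below it is open, so fingers can pinch the bar across; it turns in the grip. Axes move with the back: -x from the hinge to the bar, y along the hinge, z out of the back's front, where the tablet leans. The tablet, once placed, reaches 73 mm past the bar.
- ledge (a point): Mid-width point of the inner corner of ledge and back: 8 mm from the hinge line towards the bar and 5 mm in front of the rods' centre plane, i.e. on the plane the tablet leans on. Axes as back_bar. The ledge turns with the back, is square to it, 124 mm wide and 25 mm deep, with an upturned lip rising 10 mm above its floor.
- dock: Wooden charging dock, immovable, 85 x 150 x 38 mm, origin at the centre of its underside; a 14 mm wide slot (in x) runs along its y, 28 mm deep, with its floor 10 mm above the counter. The tablet stands upright in it and is drawn straight up.
- tablet_mid (a point): Centre of the tablet, which is 11 mm thick (x), 130 mm wide (y) and 200 mm tall (z), about 0.4 kg, in a grey case. Axes of the tablet: x out of the screen, z to its top edge. It starts upright in the dock, its screen roughly away from the robot as the stand's front is; it can be pinched across its thickness at the top edge.
- tumbler: Steel tumbler, loose bystander, 72 mm across, 115 mm high; origin at the centre of its underside.
- sugar_pot: Lidded steel sugar pot, loose bystander, 110 mm across, 96 mm high; origin at the centre of its underside.
- bowl: Small steel bowl, loose bystander, 92 mm across, 42 mm high; origin at the centre of its underside.
Things that resemble listed ones, but are neither listed nor needed, are in the scene too. Leave any blue look-alike of the stand alone.

How it is judged:
On the way:
1. the stand's back is set at 60 degrees (55 to 65), let go and holding still by itself for half a second, with the tablet still in its dock (value of joint back between 0.96 and 1.134 rad and velocity of joint back between -0.03 and 0.03 rad/s and contact force between each of the fingers, the arm and stand below 0.05 N and distance of tablet_mid from where it was at the start of the episode below 0.025 m), for 0.5 s.
At the end, for the whole second after the job is handed in: Back at 60 degrees to the counter (within 5) and still; tablet top up, foot on the ledge (within 8 mm), centred within 30 mm, leaning against the back (within 8.5 degrees of parallel and 12 mm), screen away from the back; robot touching nothing (value of joint back between 0.96 and 1.134 rad and x of tablet_mid in the frame of ledge between -0.108 and -0.09 m and y of tablet_mid in the frame of ledge between -0.03 and 0.03 m and z of tablet_mid in the frame of ledge between 0 and 0.017 m and angle between the z axis of tablet_mid and the x axis of ledge, either way round below 0.15 rad and angle between tablet_mid's own z axis and vertical below 0.8 rad and x of back_bar in the frame of tablet_mid below -0.004 m and velocity of joint back between -0.03 and 0.03 rad/s).
It fails at once if the tablet is dropped or laid down on the counter (height (world z) of tablet_mid below 0.07 m).
It fails at once if the tablet falls freely (faster than 0.5 m/s while not held) (linear speed of tablet above 0.5 m/s and contact force between the fingers and tablet below 0.1 N).
It fails at once if the tumbler is disturbed (moved over 30 mm) (distance of tumbler from where it was at the start of the episode above 0.03 m).
It fails at once if the sugar pot is disturbed (moved over 30 mm) (distance of sugar_pot from where it was at the start of the episode above 0.03 m).
It fails at once if the bowl is disturbed (moved over 30 mm) (distance of bowl from where it was at the start of the episode above 0.03 m).
It also fails if it takes over 58 s, if anything falls off the work surface, if the arm or the gripper's body presses on something with over 40 N, if the wrist force passes 120 N, or if a joint passes its speed limit or range.

## Working session

There is one attempt and no reset: what is moved stays moved. The work goes in short steps, Python scripts to look and compute and a tool call to move; the robot and the scene stay as the last step left them, time stands still between calls to the robot, and variables do not carry over. Pictures are saved under pics/ and viewed, at most 11 in all, crops included, and the job is handed in when it is done.

Besides the shell and the picture viewer there is one more tool, called after "Emit:" as name(argument=value, ...), one argument or row to a line, values as JSON. apply_moves: Moves the arm, as the interface text tells. Its arguments: {"type":"object","properties":{"commands":{"type":"array"}},"required":["commands"]}

```bash
mkdir -p pics
cat > h.py <<'E'
from bench import *
import numpy as np, cv2
from scipy.spatial.transform import Rotation as R
from scipy.optimize import least_squares
def cam(s):
    f=210/np.tan(np.radians(s["vertical_fov"])/2)
    return dict(f=f,cx=s["cx"],cy=s["cy"],k=s["k1"],R=cv2.Rodrigues(np.array(s["rvec"],float))[0],t=np.array(s["tvec"],float).ravel())
def proj(c,P):
    q=np.atleast_2d(P)@c["R"].T+c["t"]; u=q[:,:2]/q[:,2:]
    u=u*(1+c["k"]*(u**2).sum(1,keepdims=True))
    return u*c["f"]+[c["cx"],c["cy"]]
def tri(cs,ps,z=None):
    g=lambda X:np.concatenate([(proj(c,X)-p).ravel() for c,p in zip(cs,ps)]+([[(X[2]-z)*1e5]] if z is not None else []))
    r=least_squares(g,[.45,0,.1]); return r.x,np.sqrt((r.fun**2).mean())
def snap(n):
    s=snapshot(n); return cam(s),s["pixels"]
def save(img,n): cv2.imwrite("pics/"+n,cv2.cvtColor(img,cv2.COLOR_RGB2BGR))
E
cat > a.py <<'E'
from h import *
import pickle
C={};I={}
for n in("scene","top"):
    C[n],I[n]=snap(n)
pickle.dump(C,open("c.pkl","wb"))
save(np.hstack([cv2.resize(I[n],(560,420)) for n in I])[:, :],"all.png")
for n in I: save(I[n],n+"0.png")
for q in "stand hinge back_bar ledge dock tablet_mid tumbler sugar_pot bowl".split():
    for n in I: print(q,n,[(np.round(d["pixel"],1).tolist(),round(d["score"],2)) for d in place_of(n,q)])
print(C["scene"]["f"],get_obs())
E
python3 a.py
```

```text
stand scene [([315.1, 297.3], 0.82), ([325.6, 205.1], 0.81), ([413.1, 259.0], 0.71), ([226.1, 275.7], 0.45)]
stand top [([200.3, 288.2], 0.87), ([300.5, 264.2], 0.8), ([216.3, 199.1], 0.77), ([327.5, 196.7], 0.58)]
hinge scene [([309.7, 286.9], 0.92), ([324.0, 191.9], 0.88), ([415.3, 253.0], 0.58)]
hinge top [([297.8, 265.3], 0.92), ([215.7, 199.7], 0.72), ([199.8, 289.7], 0.58)]
back_bar scene [([459.1, 234.0], 0.92), ([372.8, 188.6], 0.9), ([360.2, 256.3], 0.69)]
back_bar top [([191.2, 333.9], 0.92), ([206.5, 234.0], 0.77), ([285.1, 308.1], 0.67)]
ledge scene [([315.3, 285.4], 0.9), ([328.8, 190.9], 0.84), ([417.4, 248.4], 0.79)]
ledge top [([297.7, 269.5], 0.92), ([216.9, 199.6], 0.74)]
dock scene [([252.4, 214.9], 0.74)]
dock top [([323.3, 206.2], 0.65)]
tablet_mid scene [([251.1, 181.6], 0.69)]
tablet_mid top [([327.0, 198.8], 0.86)]
tumbler scene []
tumbler top [([419.8, 208.1], 0.67)]
sugar_pot scene [([357.0, 369.3], 0.66)]
sugar_pot top [([148.9, 190.9], 0.79)]
bowl scene [([228.2, 277.1], 0.73)]
bowl top [([271.9, 154.9], 0.74)]
537.5435956203547 {'time': 1.0, 'joint_positions': array([ 1.11988982e+00,  8.71688303e-02,  1.37070823e+00, -3.42314587e-05,
        1.68361848e+00, -1.03102158e-01]), 'qvel': array([-1.45634972e-03, -5.66011811e-04, -4.93606066e-05,  9.53038816e-04,
       -2.31248101e-04, -5.33900619e-04]), 'joint_torque': array([-1.06631778e-03, -3.40056109e+01, -3.02599990e+01,  7.17297290e-02,
        2.38235743e-02, -3.08152778e-05]), 'tool_pos': array([0.18747827, 0.51706712, 0.20551875]), 'ee_rot': array([3.14149956e+00, 4.38275415e-05, 2.79378444e+00]), 'wrist_force': array([-0.25419221, -0.37639314,  0.35115279]), 'wrist_torque': array([0.00052359, 0.00558777, 0.05874735]), 'finger_force': 0.0, 'width': 0.09412925623956646}
```

View pics/scene0.png

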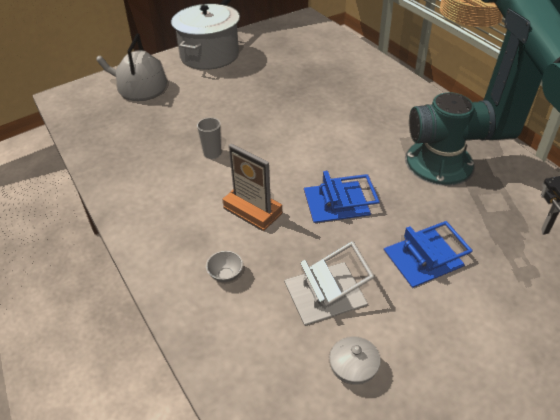

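View pics/top0.png

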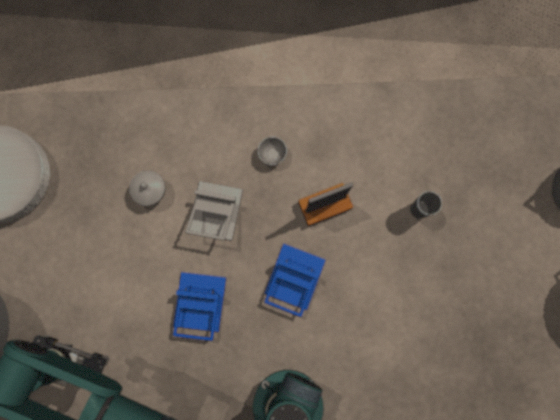

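Three stand-like things are in view: blue at scene (340,195) and (430,250), and grey steel at scene (330,280) / top (213,210). The steel one fits, since the description is a steel stand and blue ones are to be left alone. The tablet stands in the orange dock at scene (252,190) / top (325,202). The tumbler (210,138), bowl (226,267) and sugar pot (355,360) are bystanders.

```bash
cat > b.py <<'E'
from h import *
import pickle
C=pickle.load(open("c.pkl","rb")); S,T=C["scene"],C["top"]
def stand_pts(x,y,w,a):
    M=R.from_euler("z",w).as_matrix(); 
    d=np.array([-np.cos(a),0,np.sin(a)]); n=np.array([np.sin(a),0,np.cos(a)]); h=np.array([0,0,.036])
    L=[h,h+.135*d,h+.008*d+.005*n]
    return np.array(L)@M.T+[x,y,0]
def back(u,v,z,a):pass
obs={S:0} if 0 else None
Ps=[[309.7,286.9],[360.2,256.3],[315.3,285.4]];Pt=[[215.7,199.7],[206.5,234.0],[216.9,199.6]]
for a,b in zip(Ps,Pt): print(tri([S,T],[a,b]))
f=lambda p:np.concatenate([(proj(S,stand_pts(*p))-Ps).ravel(),(proj(T,stand_pts(*p))-Pt).ravel()])
r=least_squares(f,[.5,.1,0,.5],loss="soft_l1");print("stand",r.x,np.round(f(r.x),1))
# top-edge / mask corners of the tablet
print("tab",tri([S,T],[[251.1,181.6],[327,198.8]]),"dock",tri([S,T],[[252.4,214.9],[323.3,206.2]],0))
for n,q,p in(("top","tumbler",[419.8,208.1]),("top","sugar_pot",[148.9,190.9]),("top","bowl",[271.9,154.9]),("scene","sugar_pot",[357,369.3]),("scene","bowl",[228.2,277.1])):
    print(q,n,tri([C[n]],[p],0)[0])
out=[]
for n,(x0,y0,x1,y1) in(("scene",(210,130,410,330)),("top",(130,120,370,260))):
    i=cv2.imread(f"pics/{n}0.png")[y0:y1,x0:x1]; i=cv2.resize(i,None,fx=400/(x1-x0),fy=400/(x1-x0),interpolation=2)
    out.append(cv2.copyMakeBorder(i,0,400-i.shape[0],0,0,0))
cv2.imwrite("pics/crop.png",np.hstack(out))
E
python3 b.py
```

```text
(array([0.62451525, 0.19877195, 0.03423562]), np.float64(1.3182829929428552))
(array([0.50452763, 0.22382958, 0.09644516]), np.float64(0.4682280444758932))
(array([0.61663427, 0.20072796, 0.03806001]), np.float64(0.6479222768353039))
stand [ 0.62286986  0.20097153 -0.19034908  0.46320394] [ 2.7  0.1 -0.5 -0.1 -0.9 -1.   0.5 -1.2 -0.5  0.6 -1.3 -0. ]
tab (array([ 0.59632373, -0.13254465,  0.1099366 ]), np.float64(0.4216251235536784)) dock (array([ 5.99968564e-01, -1.26128928e-01, -7.26131153e-08]), np.float64(1.6130290016443203))
tumbler top [ 5.79869776e-01 -4.31128244e-01 -8.89883493e-29]
sugar_pot top [ 6.60896123e-01  4.19339782e-01 -1.65144965e-27]
bowl top [7.66548475e-01 2.59810694e-02 1.81419264e-27]
sugar_pot scene [ 6.52438006e-01  4.20484973e-01 -9.13690787e-25]
bowl scene [ 7.67972055e-01  3.85968416e-02 -2.67317649e-25]
```

View pics/crop.png

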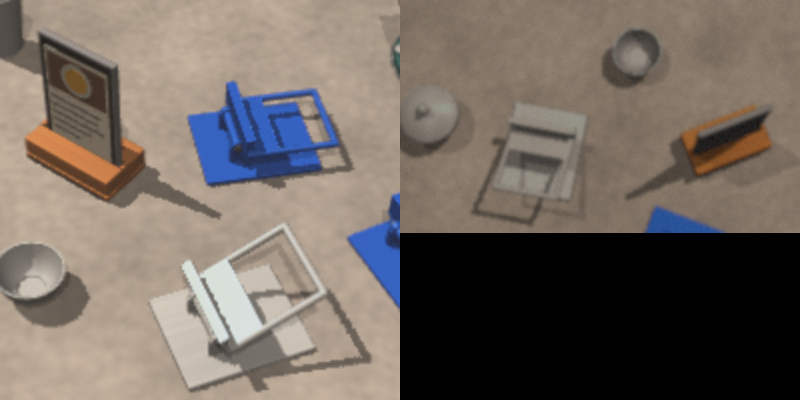

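```bash
cat > d.py <<'E'
from h import *
import bench,pickle
print("off",bench.grip_point_offset if hasattr(bench,"grip_point_offset") else [k for k in dir(bench) if k[0]!="_"])
C=pickle.load(open("c.pkl","rb")); S,T=C["scene"],C["top"]
for n in C:
  snapshot(n)
  for q in("tablet_mid","dock"):
    for d in masks_of(n,q)[:1]:
        k=cv2.approxPolyDP(max(cv2.findContours(d["mask"].astype(np.uint8),0,2)[0],key=cv2.contourArea),3,True)[:,0]
        print(n,q,round(d["score"],2),k.tolist())
A=tri([S,T],[[229,146],[352,185]]);B=tri([S,T],[[269.5,163],[308,203]])
print(A,B)
E
python3 d.py
```

```text
off 0.0188
scene tablet_mid 0.77 [[230, 144], [234, 193], [269, 213], [268, 162]]
scene dock 0.86 [[222, 199], [226, 210], [261, 230], [281, 213], [280, 204], [274, 200], [271, 212], [267, 213], [232, 191]]
top tablet_mid 0.85 [[351, 183], [309, 199], [305, 211], [343, 199]]
top dock 0.87 [[342, 183], [298, 201], [307, 226], [352, 208], [346, 196], [318, 210], [306, 211], [309, 198]]
(array([ 0.61846679, -0.19610687,  0.19855684]), np.float64(0.22901563021334398)) (array([ 0.56996523, -0.07257273,  0.20512934]), np.float64(0.004243422289005641))
```

Emit:
apply_moves(
  commands=[
    [0, 0, -0.14, 0.03, -0.03, 0.02, 60],
    [0, 0, -0.28, 0.065, -0.06, 0.04, 50],
    [0, 0, -0.42, 0.095, -0.09, 0.05, 45],
    [0, 0, -0.56, 0.13, -0.12, 0.05, 45],
    [0, 0, -0.7, 0.16, -0.15, 0.05, 45],
  ],
)

```text
time: 1.8
tool_pos: [0.349, 0.3659, 0.2563]
ee_rot: [3.14, -0.0, 2.088]
wrist_force: [0.4, 0.8, 0.9]
width: 0.0573
finger_force: 0.0
```

Emit:
apply_moves(
  commands=[
    [0, 0, -0.14, 0.03, -0.03, 0, 45],
    [0, 0, -0.28, 0.065, -0.06, 0, 45],
    [0, 0, -0.42, 0.095, -0.09, 0, 45],
    [0, 0, -0.56, 0.13, -0.12, 0, 45],
    [0, 0, -0.7, 0.157, -0.143, 0, 45],
  ],
)

```text
time: 2.3
tool_pos: [0.5061, 0.222, 0.2555]
ee_rot: [3.141, 0.0, 1.386]
wrist_force: [0.2, 0.9, 1.0]
width: 0.0424
finger_force: 0.0
```

Emit:
apply_moves(
  commands=[
    [0, 0, 0, 0, 0, -0.04, 45],
    [0, 0, 0, 0, 0, -0.08, 45],
    [0, 0, 0, 0, 0, -0.12, 45],
    [0, 0, 0, 0, 0, -0.15, 45],
    [0, 0, 0, 0, 0, -0.176, 45],
  ],
)

```text
time: 2.8
tool_pos: [0.5036, 0.2237, 0.0772]
ee_rot: [-3.14, 0.001, 1.394]
wrist_force: [0.0, 0.1, 0.1]
width: 0.042
finger_force: 0.0
```

```bash
cat > e.py <<'E'
from h import *
o=get_obs();print(o["tool_pos"],o["wrist_force"],o["width"])
out=[]
for n,(x0,y0,x1,y1) in(("scene",(280,210,420,350)),("top",(160,150,300,290))):
    c,i=snap(n);i=np.ascontiguousarray(i)
    print(n,[(np.round(d["pixel"],1).tolist(),round(d["score"],2)) for d in place_of(n,"back_bar")])
    out.append(cv2.resize(i[y0:y1,x0:x1],(400,400),interpolation=2))
save(np.hstack(out),"e.png")
E
python3 e.py
```

```text
[0.50356473 0.22369495 0.07718432] [0.04975475 0.05287242 0.07206744] 0.04201035173776148
scene [([358.1, 261.3], 0.93), ([458.3, 234.9], 0.6)]
top [([282.6, 308.5], 0.71), ([193.3, 338.6], 0.51)]
```

View pics/e.png

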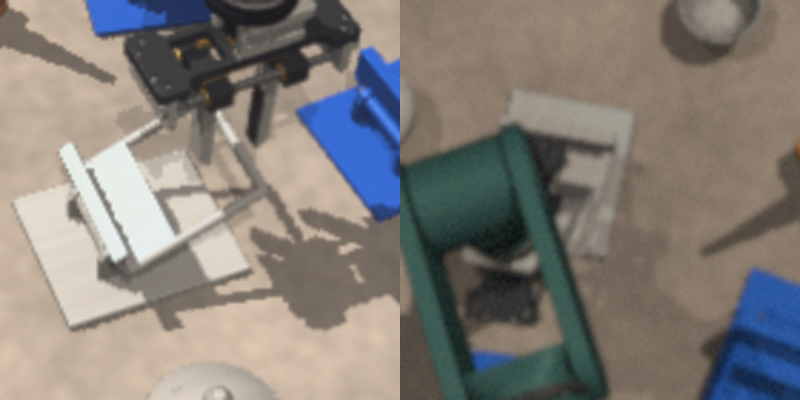

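The fingers straddle the bar: one is inside the window (crop ~205,140) and one outside (~260,110). I'll close.

Emit:
apply_moves(
  commands=[
    [0, 0, 0, 0, 0, 0, 0],
    [0, 0, 0, 0, 0, 0, 0],
    [0, 0, 0, 0, 0, 0, 0],
    [0, 0, 0, 0, 0, 0, 0],
    [0, 0, 0, 0, 0, 0, 0],
  ],
)

```text
time: 3.5
tool_pos: [0.5022, 0.2248, 0.0804]
ee_rot: [-3.137, -0.001, 1.394]
wrist_force: [-7.4, 1.2, 6.0]
width: 0.009
finger_force: 30.0
```

Emit:
apply_moves(
  commands=[
    [0, 0, 0, 0.0044, -0.0009, 0.0086, 0],
    [0, 0, 0, 0.0094, -0.0018, 0.0168, 0],
    [0, 0, 0, 0.0151, -0.0029, 0.0247, 0],
    [0, 0, 0, 0.0212, -0.0041, 0.0321, 0],
    [0, 0, 0, 0.0279, -0.0054, 0.039, 0],
  ],
)

```text
time: 4.0
tool_pos: [0.5248, 0.2197, 0.1164]
ee_rot: [-3.123, 0.003, 1.395]
wrist_force: [-16.4, 1.9, 3.9]
width: 0.009
finger_force: 30.0
```

Emit:
apply_moves(
  commands=[
    [0, 0, 0, 0.006, -0.0012, 0.0053, 0],
    [0, 0, 0, 0.0122, -0.0023, 0.0105, 0],
    [0, 0, 0, 0.0185, -0.0035, 0.0148, 0],
    [0, 0, 0, 0.0251, -0.0048, 0.0192, 0],
    [0, 0, 0, 0.0251, -0.0048, 0.0192, 0],
  ],
)

```text
time: 4.5
tool_pos: [0.5514, 0.2139, 0.14]
ee_rot: [-3.128, 0.003, 1.395]
wrist_force: [-17.8, -1.3, 14.7]
width: 0.0089
finger_force: 29.9
```

```bash
cat > f.py <<'E'
from h import *
o=get_obs();print(o["tool_pos"],o["ee_rot"],o["wrist_force"],o["width"])
out=[]
for n,(x0,y0,x1,y1) in(("scene",(280,210,420,350)),("top",(160,150,300,290))):
    c,i=snap(n)
    for q in("back_bar","ledge","hinge"):print(n,q,[(np.round(d["pixel"],1).tolist(),round(d["score"],2)) for d in place_of(n,q)])
    out.append(cv2.resize(i[y0:y1,x0:x1],(400,400),interpolation=2))
save(np.hstack(out),"f.png")
E
python3 f.py
```

```text
[0.55137101 0.21393363 0.13999775] [-3.12843109e+00  3.12591724e-03  1.39457092e+00] [-17.83686984  -1.33233247  14.69800062] 0.008874531737021362
scene back_bar [([456.0, 235.9], 0.8), ([340.5, 246.4], 0.69), ([313.2, 287.3], 0.69), ([373.1, 187.6], 0.52)]
scene ledge [([311.0, 287.9], 0.8), ([418.9, 250.2], 0.64)]
scene hinge [([327.0, 192.9], 0.87), ([417.5, 256.2], 0.83), ([313.0, 285.9], 0.75)]
top back_bar [([202.4, 216.6], 0.84), ([284.7, 310.3], 0.63), ([191.1, 336.2], 0.6)]
top ledge [([200.5, 295.9], 0.67), ([215.4, 197.0], 0.58)]
top hinge [([299.4, 265.4], 0.95), ([216.4, 199.4], 0.81), ([201.6, 290.5], 0.63)]
```

```bash
cat > g.py <<'E'
from h import *
import pickle,sys
C=pickle.load(open("c.pkl","rb")); S,T=C["scene"],C["top"]
b,h=[tri([S,T],p) for p in eval(sys.argv[1])]
print(b,h); d=b[0]-h[0]; print("angle free hinge",np.arctan2(d[2],np.hypot(d[0],d[1])),np.linalg.norm(d))
H=np.array([.6235,.2005,.036]); d=b[0]-H; s=-(d[0]*.982-d[1]*.189); print("angle",np.arctan2(d[2],s),np.hypot(s,d[2]),np.arccos(s/.135))
E
python3 g.py "[([340.5,246.4],[202.4,216.6]),([313,285.9],[216.4,199.4])]"
```

```text
(array([0.55502521, 0.21835326, 0.15799158]), np.float64(2.0083287775135754)) (array([0.62020204, 0.20002789, 0.03736997]), np.float64(0.09368537849487464))
angle free hinge 1.059324357446654 0.13832357012885121
angle 1.0460631521746486 0.14095615048121954 1.0203293949587537
```

View pics/f.png

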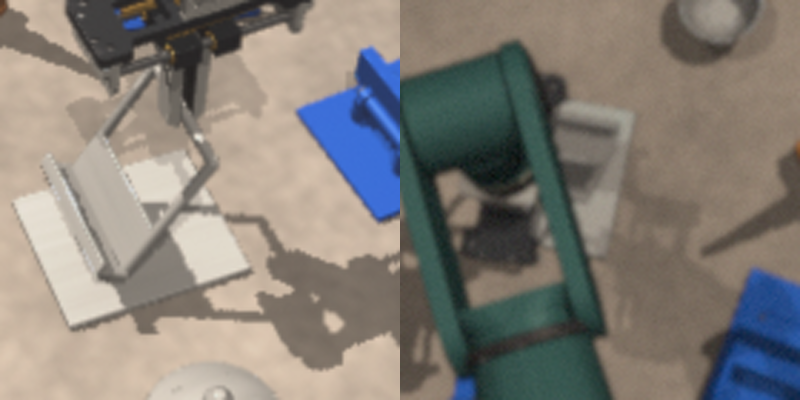

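Emit:
apply_moves(
  commands=[
    [0, 0, 0, 0.002, 0, 0.001, 0],
    [0, 0, 0, 0.004, -0.001, 0.002, 0],
    [0, 0, 0, 0.004, -0.001, 0.002, 0],
    [0, 0, 0, 0.002, 0, 0.001, 0],
    [0, 0, 0, 0, 0, 0, 0],
  ],
)

```text
time: 5.4
tool_pos: [0.555, 0.2133, 0.1422]
ee_rot: [-3.139, 0.002, 1.394]
wrist_force: [-10.1, -3.4, 17.9]
width: 0.0094
finger_force: 30.1
```

Emit:
apply_moves(
  commands=[
    [0, 0, 0, -0.001, 0, 0.003, 0],
    [0, 0, 0, -0.0015, -0.0005, 0.006, 0],
    [0, 0, 0, -0.0015, -0.0005, 0.006, 0],
    [0, 0, 0, -0.0015, -0.0005, 0.006, 0],
    [0, 0, 0, -0.0015, -0.0005, 0.006, 0],
  ],
)

```text
time: 5.9
tool_pos: [0.5549, 0.2132, 0.1424]
ee_rot: [-3.138, 0.001, 1.394]
wrist_force: [-4.0, -1.3, -4.5]
width: 0.0092
finger_force: 30.1
```

Nearly free of load; open.

Emit:
apply_moves(
  commands=[
    [0, 0, 0, 0, 0, 0, 35],
    [0, 0, 0, 0, 0, 0, 35],
    [0, 0, 0, 0, 0, 0, 35],
    [0, 0, 0, 0, 0, 0, 35],
    [0, 0, 0, 0, 0, 0, 35],
  ],
)

```text
time: 6.4
tool_pos: [0.5565, 0.2135, 0.1444]
ee_rot: [3.14, -0.001, 1.394]
wrist_force: [-1.2, 0.0, -0.9]
width: 0.0326
finger_force: 0.0
```

Emit:
apply_moves(
  commands=[
    [0, 0, 0, 0, 0, 0.04, 35],
    [0, 0, 0, 0, 0, 0.09, 35],
    [0, 0, 0, -0.04, 0, 0.13, 40],
    [0, 0, 0, -0.08, -0.03, 0.16, 40],
    [0, 0, 0, -0.12, -0.07, 0.17, 40],
  ],
)

```text
time: 6.9
tool_pos: [0.4503, 0.1573, 0.3122]
ee_rot: [3.136, -0.002, 1.396]
wrist_force: [0.6, -0.3, 1.4]
width: 0.0375
finger_force: 0.0
```

```bash
cp f.py f2.py; sed -i 's/f.png/f2.png/' f2.py; python3 f2.py
```

```text
[0.45029546 0.15733866 0.31219991] [ 3.13583030e+00 -2.47575335e-03  1.39637236e+00] [ 0.6099031  -0.3135875   1.35479937] 0.037454906541106586
scene back_bar [([372.3, 189.0], 0.9), ([455.3, 234.6], 0.71), ([340.5, 248.8], 0.61), ([313.9, 286.7], 0.58)]
scene ledge [([313.3, 288.5], 0.76), ([328.2, 189.6], 0.7), ([417.6, 249.4], 0.61)]
scene hinge [([327.1, 191.8], 0.75), ([417.3, 251.4], 0.63), ([313.3, 285.9], 0.57)]
top back_bar [([205.5, 215.2], 0.91), ([191.1, 337.2], 0.87), ([287.8, 312.0], 0.57), ([214.7, 197.2], 0.24)]
top ledge [([220.2, 198.1], 0.88), ([297.1, 268.8], 0.66), ([199.2, 293.1], 0.65)]
top hinge [([297.0, 268.1], 0.95), ([217.0, 198.7], 0.86), ([200.2, 290.5], 0.77), ([151.6, 189.6], 0.7)]
```

View pics/f2.png

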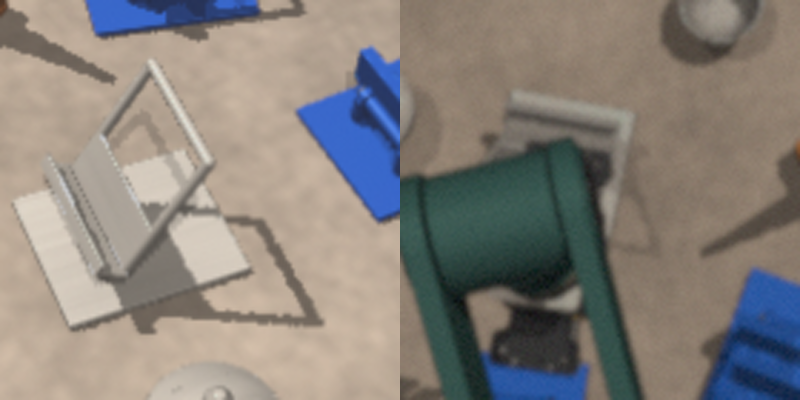

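```bash
cat > k.py <<'E'
from h import *
import pickle
C=pickle.load(open("c.pkl","rb")); S,T=C["scene"],C["top"]
def W(p,P): return np.array(P)@R.from_euler("z",p[2]).as_matrix().T+[p[0],p[1],0]
cs=lambda l,z=.008:[[a,b,z] for a,b in l]
A=cs([(.05,-.07),(.05,.07),(-.115,.07),(-.115,-.07)]);a=np.array([[12,200],[70,327],[250,268],[188,152]])/2.857+[280,210]
B=cs([(.05,.07),(.05,-.07),(-.115,-.07)]);b=(np.array([[115,93],[234,112],[205,255]]))/2.857+[160,150]
f=lambda p:np.concatenate([(proj(S,W(p,A))-a).ravel(),(proj(T,W(p,B))-b).ravel()])
r=least_squares(f,[.62,.2,-.19],loss="soft_l1");print("stand",r.x,np.round(f(r.x),1))
p=r.x
e=np.array([[150,64],[212,162]])/2.857+[280,210]
def g(q,full=True):
    an,w=q; d=np.array([-np.cos(an),0,np.sin(an)]); P=[np.array([0,y,.036])+.138*d for y in(-w,w)]
    return (proj(S,W(p,P))-e).ravel()
s=least_squares(g,[1.04,.058]);print(s.x,s.fun)
# net points
for px in([340.5,248.8],):
    for an in(.97,1.0,1.03,1.06,1.09):print(an,proj(S,W(p,[[-.135*np.cos(an),0,.036+.135*np.sin(an)]])).round(1),px, proj(T,W(p,[[-.135*np.cos(an),0,.036+.135*np.sin(an)]])).round(1))
# tablet fit
ts=[[229.5,145],[268.7,162]];tt=[[351.5,183.5],[308.5,200]]
def tb(q): 
    M=R.from_euler("z",q[2]).as_matrix()
    P=lambda x:np.array([[x,-.065,.21],[x,.065,.21]])@M.T+[q[0],q[1],0]
    return np.concatenate([(proj(S,P(0))-ts).ravel(),(proj(T,P(0.0055))-tt).ravel()])
t=least_squares(tb,[.594,-.134,.37]);print("tab",t.x,t.fun.round(1))
# dock
ds=[[222,199],[261,230]];
E
python3 k.py
```

```text
stand [ 0.62301101  0.20502215 -0.22597883] [-0.2 -0.9 -0.4 -0.4  0.6 -0.1 -1.2 -1.9 -2.3 -1.8 -0.7 -0.1 -1.6  1. ]
[1.04736442 0.05591807] [ 0.96411719 -1.39893863 -0.69644517 -0.36464522]
0.97 [[345.9 249.6]] [340.5, 248.8] [[203.7 217.1]]
1.0 [[344.6 249.4]] [340.5, 248.8] [[203.9 215.8]]
1.03 [[343.3 249.2]] [340.5, 248.8] [[204.  214.5]]
1.06 [[341.9 249. ]] [340.5, 248.8] [[204.2 213.2]]
1.09 [[340.6 248.9]] [340.5, 248.8] [[204.3 211.9]]
tab [ 0.59468162 -0.1336287   0.36084653] [ 0.  -2.1  0.1 -0.3 -0.2 -1.2 -1.1  0.2]
```

Emit:
apply_moves(
  commands=[
    [0, 0, 0.06, 0.016, -0.035, -0.002, 60],
    [0, 0, 0.12, 0.034, -0.073, -0.004, 60],
    [0, 0, 0.18, 0.052, -0.11, -0.006, 60],
    [0, 0, 0.24, 0.07, -0.145, -0.008, 60],
    [0, 0, 0.3, 0.086, -0.18, -0.01, 60],
  ],
)

```text
time: 7.8
tool_pos: [0.5377, -0.0243, 0.2967]
ee_rot: [-3.139, -0.001, 1.697]
wrist_force: [0.9, 0.2, 0.1]
width: 0.0563
finger_force: 0.0
```

Emit:
apply_moves(
  commands=[
    [0, 0, 0.06, 0.016, -0.03, 0, 60],
    [0, 0, 0.12, 0.034, -0.065, 0, 60],
    [0, 0, 0.18, 0.05, -0.095, 0, 60],
    [0, 0, 0.24, 0.058, -0.111, 0, 60],
    [0, 0, 0.24, 0.058, -0.111, 0, 60],
  ],
)

```text
time: 8.3
tool_pos: [0.5955, -0.1362, 0.2952]
ee_rot: [-3.138, -0.003, 1.931]
wrist_force: [0.4, 0.1, -1.0]
width: 0.0563
finger_force: 0.0
```

```bash
cat > l.py <<'E'
from h import *
o=get_obs();print(o["tool_pos"],o["ee_rot"],o["joint_positions"])
out=[]
for n,(x0,y0,x1,y1) in(("scene",(190,80,330,220)),("top",(260,130,400,270))):
    c,i=snap(n)
    out.append(cv2.resize(i[y0:y1,x0:x1],(400,400),interpolation=2))
save(np.hstack(out),"l.png")
E
python3 l.py
```

```text
[ 0.59547865 -0.13615344  0.29515914] [-3.13768607e+00 -2.74720375e-03  1.93102549e+00] [-3.17394835e-01  2.31831819e-01  1.02968709e+00 -3.24858052e-04
  1.88483955e+00 -6.77728983e-01]
```

View pics/l.png

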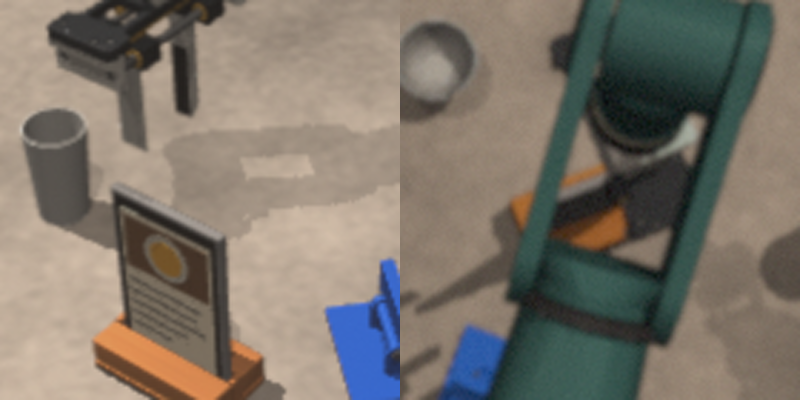

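The fingers hang above the tablet's top edge, at crop (130–190,130) against (115–225,185–240), and the closing axis lies across the thickness. I'll descend and grip.

Emit:
apply_moves(
  commands=[
    [0, 0, 0, 0, 0.001, -0.03, 60],
    [0, 0, 0, 0, 0.002, -0.06, 60],
    [0, 0, 0, 0, 0.002, -0.09, 60],
    [0, 0, 0, 0, 0.002, -0.108, 60],
    [0, 0, 0, 0, 0.002, -0.119, 60],
  ],
)

```text
time: 8.9
tool_pos: [0.5933, -0.1301, 0.1775]
ee_rot: [-3.139, -0.002, 1.935]
wrist_force: [-0.6, 0.3, 0.2]
width: 0.0563
finger_force: 0.0
```

Emit:
apply_moves(
  commands=[
    [0, 0, 0, 0, 0, 0, 0],
    [0, 0, 0, 0, 0, 0, 0],
    [0, 0, 0, 0, 0, 0, 0],
    [0, 0, 0, 0, 0, 0, 0],
    [0, 0, 0, 0, 0, 0, 0],
  ],
)

```text
time: 9.4
tool_pos: [0.5948, -0.1323, 0.1807]
ee_rot: [3.14, 0.001, 1.934]
wrist_force: [0.1, 0.3, 0.8]
width: 0.0202
finger_force: 0.0
```

Emit:
apply_moves(
  commands=[
    [0, 0, 0, 0, 0, 0, 0],
    [0, 0, 0, 0, 0, 0, 0],
    [0, 0, 0, 0, 0, 0, 0],
    [0, 0, 0, 0, 0, 0, 0],
    [0, 0, 0, 0, 0, 0, 0],
  ],
)

```text
time: 9.9
tool_pos: [0.5949, -0.1322, 0.1801]
ee_rot: [3.14, 0.001, 1.934]
wrist_force: [0.6, -0.1, 2.6]
width: 0.0105
finger_force: 30.0
```

Emit:
apply_moves(
  commands=[
    [0, 0, 0, 0, 0, 0.01, 0],
    [0, 0, 0, 0, 0, 0.025, 0],
    [0, 0, 0, 0, 0, 0.045, 0],
    [0, 0, 0, 0, 0, 0.07, 0],
    [0, 0, 0, 0, 0, 0.1, 0],
  ],
)

```text
time: 10.4
tool_pos: [0.5926, -0.1321, 0.2793]
ee_rot: [-3.136, -0.003, 1.934]
wrist_force: [0.8, -0.2, -4.3]
width: 0.0107
finger_force: 30.0
```

```bash
cat > m.py <<'E'
from h import *
import sys
H=np.array([.623,.203,.036]);w=-.21;th=1.045
M=R.from_euler("z",w).as_matrix()
d=M@[-np.cos(th),0,np.sin(th)];n=M@[np.sin(th),0,np.cos(th)]
Rt=np.column_stack([np.cross(n,-d),n,-d])
def tcp(a,b,c=0): return H+(.178+a)*d+(.0105+b)*n+c*M[:,1]
o=get_obs();R0=R.from_euler("xyz",o["ee_rot"]).as_matrix()
print("d",d.round(3),"n",n.round(3),"y",M[:,1].round(3)); print("rotvec to goal",R.from_matrix(Rt@R0.T).as_rotvec().round(3),"Rt eul",R.from_matrix(Rt).as_euler("xyz").round(3))
q=o["tool_pos"]-H-.178*d-.0105*n;print("now a,b,c",(q@d).round(4),(q@n).round(4),(q@M[:,1]).round(4),o["wrist_force"].round(1))
if len(sys.argv)<2:
    for a,b in((.04,.05),(.025,.004),(.002,.004)):print(a,b,tcp(a,b).round(4))
E
python3 m.py
```

```text
d [-0.491  0.105  0.865] n [ 0.846 -0.18   0.502] y [0.208 0.978 0.   ]
rotvec to goal [ 0.038 -0.537 -0.56 ] Rt eul [2.616 0.    1.361]
now a,b,c 0.0123 0.1463 -0.3341 [ 0.8 -0.2 -4.3]
0.04 0.05 [0.5672 0.2149 0.2549]
0.025 0.004 [0.5356 0.2216 0.2189]
0.002 0.004 [0.5469 0.2192 0.199 ]
```

Emit:
apply_moves(
  commands=[
    [0, 0, -0.09, 0, 0.01, 0.025, 0],
    [0, 0, -0.2, 0.002, 0.035, 0.045, 0],
    [0, 0, -0.32, 0.004, 0.07, 0.05, 0],
    [0, 0, -0.44, 0.006, 0.11, 0.05, 0],
    [0, 0, -0.57, 0.008, 0.15, 0.05, 0],
  ],
)

```text
time: 10.9
tool_pos: [0.6013, 0.0185, 0.3302]
ee_rot: [-3.14, 0.001, 1.357]
wrist_force: [0.7, -1.2, -4.2]
width: 0.0108
finger_force: 30.0
```

Emit:
apply_moves(
  commands=[
    [-0.02, -0.09, 0, 0, 0.005, 0, 0],
    [-0.042, -0.196, 0, 0, 0.015, 0, 0],
    [-0.065, -0.303, 0, 0, 0.025, 0, 0],
    [-0.087, -0.41, 0, 0, 0.035, 0, 0],
    [-0.109, -0.514, 0, 0, 0.05, 0, 0],
  ],
)

```text
time: 11.4
tool_pos: [0.6004, 0.0671, 0.3293]
ee_rot: [2.616, 0.003, 1.362]
wrist_force: [0.8, -0.0, -4.9]
width: 0.0108
finger_force: 30.0
```

Emit:
apply_moves(
  commands=[
    [0, 0, 0, -0.005, 0.03, 0, 0],
    [0, 0, 0, -0.012, 0.065, 0, 0],
    [0, 0, 0, -0.02, 0.1, 0, 0],
    [0, 0, 0, -0.028, 0.13, 0, 0],
    [0, 0, 0, -0.034, 0.146, 0, 0],
  ],
)

```text
time: 11.9
tool_pos: [0.5657, 0.2155, 0.328]
ee_rot: [2.622, 0.004, 1.365]
wrist_force: [-0.0, -0.1, -4.6]
width: 0.0108
finger_force: 30.0
```

Emit:
apply_moves(
  commands=[
    [0, 0, 0, 0, 0, -0.015, 0],
    [0, 0, 0, 0, 0, -0.035, 0],
    [0, 0, 0, 0, 0, -0.055, 0],
    [0, 0, 0, 0, 0, -0.07, 0],
    [0, 0, 0, 0, 0, -0.075, 0],
  ],
)

```text
time: 12.4
tool_pos: [0.5664, 0.2129, 0.2509]
ee_rot: [2.623, 0.005, 1.363]
wrist_force: [-0.1, -0.0, -5.2]
width: 0.011
finger_force: 30.0
```

```bash
python3 m.py 1; sed 's/f.png/n.png/' f.py > n.py; python3 n.py | grep -v hinge
python3 - <<'E'
from h import *
snapshot("scene")
for q in("tablet_mid",):
    print([(np.round(d["pixel"],1),d["score"]) for d in place_of("scene",q)])
E
```

```text
d [-0.491  0.105  0.865] n [ 0.846 -0.18   0.502] y [0.208 0.978 0.   ]
rotvec to goal [ 0.004 -0.008 -0.002] Rt eul [2.616 0.    1.361]
now a,b,c 0.0367 0.0477 -0.0021 [-0.1 -0.  -5.2]
[0.56642824 0.21287054 0.25088846] [2.62257614 0.00533649 1.36251092] [-0.11196668 -0.04801679 -5.22004211] 0.010955753633048505
scene back_bar [([374.4, 186.1], 0.92), ([339.6, 249.3], 0.68), ([456.7, 233.7], 0.64)]
scene ledge [([418.8, 252.3], 0.72), ([326.8, 193.6], 0.57)]
top back_bar [([283.3, 308.8], 0.67), ([204.2, 212.8], 0.59)]
top ledge [([301.0, 269.4], 0.96), ([217.1, 197.7], 0.56), ([200.7, 293.7], 0.56)]
[(array([325.4, 244.3]), 0.86)]
```

View pics/n.png

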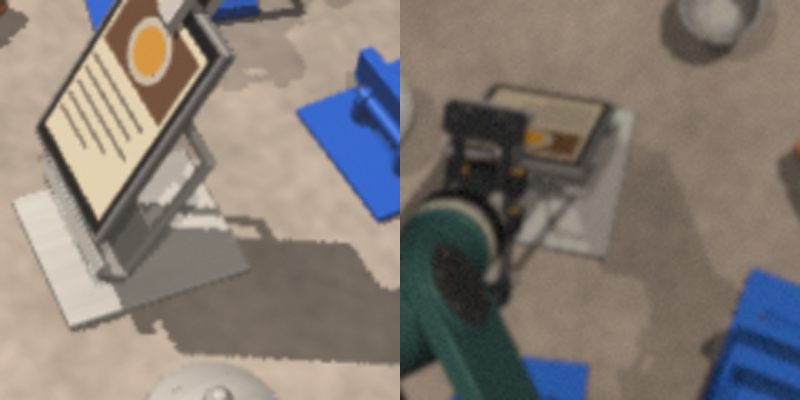

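Emit:
apply_moves(
  commands=[
    [0, 0, 0, -0.006, 0.002, -0.008, 0],
    [0, 0, 0, -0.012, 0.004, -0.017, 0],
    [0, 0, 0, -0.018, 0.006, -0.025, 0],
    [0, 0, 0, -0.0237, 0.007, -0.0333, 0],
    [0, 0, 0, -0.0237, 0.007, -0.0333, 0],
  ],
)

```text
time: 13.4
tool_pos: [0.5427, 0.2208, 0.2184]
ee_rot: [2.62, 0.004, 1.364]
wrist_force: [0.2, 0.3, -5.0]
width: 0.0109
finger_force: 30.0
```

```bash
python3 m.py 1
cat > p.py <<'E'
from h import *
c,i=snap("scene")
save(cv2.resize(i[210:330,270:390],(780,600) if 0 else (600,600),interpolation=2),__import__("sys").argv[1])
H=np.array([.623,.203,.036]);w=-.21;th=1.045
M=R.from_euler("z",w).as_matrix();d=M@[-np.cos(th),0,np.sin(th)];n=M@[np.sin(th),0,np.cos(th)];y=M[:,1]
o=get_obs();Q=R.from_euler("xyz",o["ee_rot"]).as_matrix();t=o["tool_pos"]
print("tablet foot front corners crop px",((proj(c,[t+.17*Q[:,2]+.0055*Q[:,1]+s*.065*y for s in(-1,1)])-[270,210])*5).round())
print("lip top outer corners",((proj(c,[H+.018*d+.030*n+s*.062*y for s in(-1,1)])-[270,210])*5).round())
E
python3 p.py q.png
```

```text
d [-0.491  0.105  0.865] n [ 0.846 -0.18   0.502] y [0.208 0.978 0.   ]
rotvec to goal [ 0.003 -0.005 -0.004] Rt eul [2.616 0.    1.361]
now a,b,c 0.021 0.0099 0.0007 [ 0.2  0.3 -5. ]
tablet foot front corners crop px [[149. 244.]
 [255. 452.]]
lip top outer corners [[135. 264.]
 [234. 462.]]
```

View pics/q.png

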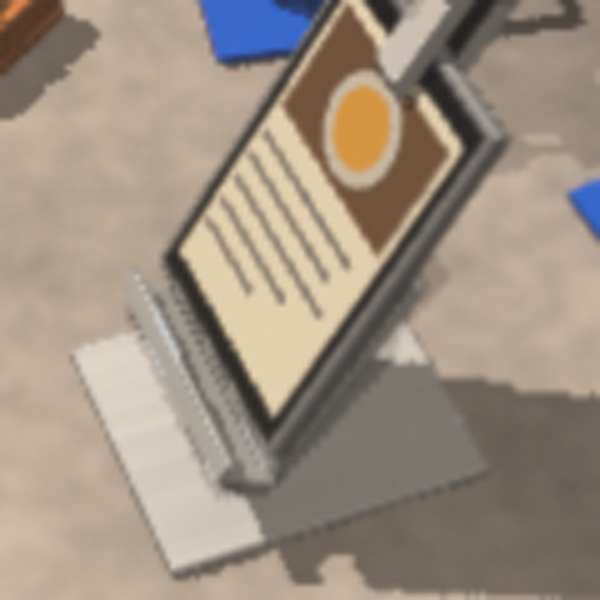

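Emit:
apply_moves(
  commands=[
    [0, 0, 0, 0.001, 0.0005, -0.004, 0],
    [0, 0, 0, 0.003, 0.001, -0.008, 0],
    [0, 0, 0, 0.0045, 0.0015, -0.012, 0],
    [0, 0, 0, 0.006, 0.0018, -0.0153, 0],
    [0, 0, 0, 0.006, 0.0018, -0.0153, 0],
  ],
)

```text
time: 13.95
tool_pos: [0.5506, 0.2224, 0.2049]
ee_rot: [2.617, 0.002, 1.363]
wrist_force: [-0.3, -0.1, -4.2]
width: 0.011
finger_force: 30.0
```

Emit:
apply_moves(
  commands=[
    [0, 0, 0, 0.0005, 0, -0.001, 0],
    [0, 0, 0, 0.001, 0, -0.002, 0],
    [0, 0, 0, 0.0015, 0, -0.003, 0],
    [0, 0, 0, 0.0015, 0, -0.003, 0],
    [0, 0, 0, 0.0015, 0, -0.003, 0],
  ],
)

```text
time: 14.45
tool_pos: [0.5522, 0.2226, 0.2031]
ee_rot: [2.616, 0.001, 1.364]
wrist_force: [-0.1, -0.3, -4.3]
width: 0.0107
finger_force: 30.0
```

```bash
python3 m.py 1
```

```text
d [-0.491  0.105  0.865] n [ 0.846 -0.18   0.502] y [0.208 0.978 0.   ]
rotvec to goal [ 0.001 -0.    -0.003] Rt eul [2.616 0.    1.361]
now a,b,c 0.0033 0.0099 0.0045 [-0.1 -0.3 -4.3]
```

Emit:
apply_moves(
  commands=[
    [0, 0, 0, -0.0005, 0, -0.001, 0],
    [0, 0, 0, -0.001, 0, -0.002, 0],
    [0, 0, 0, -0.0015, 0.0005, -0.0035, 0],
    [0, 0, 0, -0.002, 0.0005, -0.0046, 0],
    [0, 0, 0, -0.002, 0.0005, -0.0046, 0],
  ],
)

```text
time: 14.95
tool_pos: [0.5511, 0.2238, 0.2011]
ee_rot: [2.612, -0.001, 1.364]
wrist_force: [-3.7, 1.7, 4.8]
width: 0.0108
finger_force: 30.0
```

```bash
python3 m.py 1; python3 p.py r.png
```

```text
d [-0.491  0.105  0.865] n [ 0.846 -0.18   0.502] y [0.208 0.978 0.   ]
rotvec to goal [-0.     0.004 -0.004] Rt eul [2.616 0.    1.361]
now a,b,c 0.0023 0.0078 0.0053 [-3.7  1.7  4.8]
tablet foot front corners crop px [[138. 280.]
 [243. 488.]]
lip top outer corners [[135. 264.]
 [234. 462.]]
```

View pics/r.png

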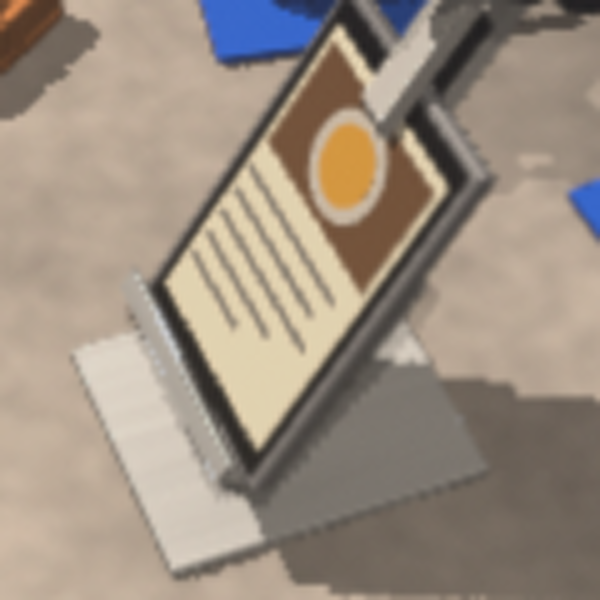

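Emit:
apply_moves(
  commands=[
    [0, 0, 0, -0.0005, 0, 0.001, 0],
    [0, 0, 0, -0.0015, 0.0002, 0.0005, 0],
    [0, 0, 0, -0.0025, 0.0004, 0, 0],
    [0, 0, 0, -0.003, 0.0006, -0.0006, 0],
    [0, 0, 0, -0.003, 0.0006, -0.0006, 0],
  ],
)

```text
time: 15.5
tool_pos: [0.5482, 0.2243, 0.1993]
ee_rot: [2.613, -0.001, 1.365]
wrist_force: [1.3, 1.0, 5.0]
width: 0.011
finger_force: 30.2
```

```bash
python3 m.py 1
```

```text
d [-0.491  0.105  0.865] n [ 0.846 -0.18   0.502] y [0.208 0.978 0.   ]
rotvec to goal [ 0.     0.003 -0.004] Rt eul [2.616 0.    1.361]
now a,b,c 0.0022 0.0044 0.0052 [1.3 1.  5. ]
```

Emit:
apply_moves(
  commands=[
    [0, 0, 0, 0.0004, 0, 0.001, 0],
    [0, 0, 0, 0.0004, 0, 0.001, 0],
    [0, 0, 0, 0.0004, 0, 0.001, 0],
    [0, 0, 0, 0.0004, 0, 0.001, 12],
    [0, 0, 0, 0.0004, 0, 0.001, 14],
  ],
)

```text
time: 16.0
tool_pos: [0.5461, 0.2234, 0.1967]
ee_rot: [2.621, 0.002, 1.362]
wrist_force: [-0.8, 0.2, -0.1]
width: 0.013
finger_force: 0.3
```

Emit:
apply_moves(
  commands=[
    [0, 0, 0, 0, 0, 0, 16],
    [0, 0, 0, 0, 0, 0, 18],
    [0, 0, 0, 0, 0, 0, 22],
    [0, 0, 0, 0, 0, 0, 28],
    [0, 0, 0, 0, 0, 0, 35],
  ],
)

```text
time: 16.5
tool_pos: [0.5477, 0.2236, 0.1988]
ee_rot: [2.616, 0.001, 1.363]
wrist_force: [-0.6, -0.3, -0.2]
width: 0.0306
finger_force: 0.0
```

Emit:
apply_moves(
  commands=[
    [0, 0, 0, 0, 0, 0, 35],
    [0, 0, 0, -0.01, 0.002, 0.017, 35],
    [0, 0, 0, -0.025, 0.005, 0.043, 35],
    [0, 0, 0, -0.049, 0.01, 0.086, 35],
    [0, 0, 0, -0.07, 0.015, 0.123, 35],
  ],
)

```text
time: 17.0
tool_pos: [0.4768, 0.2386, 0.3235]
ee_rot: [2.616, 0.001, 1.363]
wrist_force: [0.1, 0.2, 0.3]
width: 0.0329
finger_force: 0.0
```

Emit:
apply_moves(
  commands=[
    [0, 0, 0, -0.03, 0, 0.03, 35],
    [0, 0, 0, -0.07, 0, 0.04, 35],
    [0, 0, 0, -0.1, 0, 0.04, 35],
    [0, 0, 0, -0.1, 0, 0.04, 35],
    [0, 0, 0, -0.1, 0, 0.04, 35],
  ],
)

```text
time: 17.5
tool_pos: [0.3775, 0.2391, 0.3623]
ee_rot: [2.615, -0.0, 1.365]
wrist_force: [0.1, 0.9, -0.2]
width: 0.0329
finger_force: 0.0
```

```bash
python3 p.py s.png
python3 - <<'E'
from h import *
C=[snap("scene")[0],snap("top")[0]]
P=[place_of(n,"tablet_mid") for n in("scene","top")]
print([[(np.round(d["pixel"],1),round(d["score"],2)) for d in p] for p in P])
if all(P):
    X,e=tri(C,[p[0]["pixel"] for p in P]);print(X,e)
E
```

```text
tablet foot front corners crop px [[470. -77.]
 [604. 117.]]
lip top outer corners [[135. 264.]
 [234. 462.]]
[[(array([314. , 285.6]), 0.72), (array([337.4, 257.6]), 0.66)], [(array([206.1, 204.8]), 0.64)]]
[0.61602951 0.21729831 0.05233041] 4.044619172234027
```

View pics/s.png

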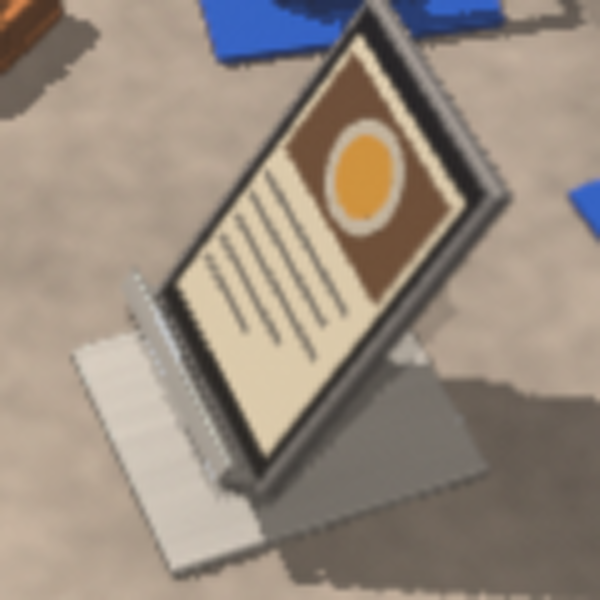

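```bash
cat > t.py <<'E'
from h import *
import pickle
c=pickle.load(open("c.pkl","rb"))["scene"]
H=np.array([.623,.203,.036]);w=-.21
M=R.from_euler("z",w).as_matrix();y=M[:,1]
def pts(th,b,a=.002,cc=.005):
    d=M@[-np.cos(th),0,np.sin(th)];n=M@[np.sin(th),0,np.cos(th)]
    return (proj(c,[H+(.208+a)*d+(.016+b)*n+(cc+s)*y for s in(-.065,.065)]+[H+(.03+a)*d+(.016+b)*n+(cc+.065)*y])-[270,210])*5
r=pts(1.041,.0078);print("pred at r.png",r.round())
for th in(.93,.96,.99,1.02,1.04):
  for b in(0,.004): print(th,b,(pts(th,b)-r).round(1).tolist())
E
python3 t.py
python3 - <<'E'
import cv2,numpy as np
# shift of the top corners / lower right edge between r and s (template match)
r,s=[cv2.imread(f"pics/{k}.png",0) for k in"rs"]
for n,(x,y) in dict(TR=(470,195),circle=(350,160),lower_text=(240,330),lowscreen=(262,440)).items():
    h=35;t=r[y-h:y+h,x-h:x+h];m=cv2.matchTemplate(s[max(0,y-75):y+75,x-75:x+75],t,cv2.TM_CCOEFF_NORMED);_,v,_,l=cv2.minMaxLoc(m);print(n,l[0]-75+h,l[1]-min(75,y)+h,round(v,2))
E
```

```text
pred at r.png [[351. -26.]
 [480. 179.]
 [267. 455.]]
0.93 0 [[52.0, 8.7], [53.5, 6.0], [21.2, -1.4]]
0.93 0.004 [[46.0, 6.8], [47.4, 4.4], [14.9, -2.3]]
0.96 0 [[41.8, 6.6], [43.1, 4.4], [19.1, -0.9]]
0.96 0.004 [[35.7, 4.9], [36.8, 3.0], [12.7, -1.7]]
0.99 0 [[31.4, 4.8], [32.4, 3.2], [16.9, -0.4]]
0.99 0.004 [[25.0, 3.2], [25.9, 2.0], [10.4, -1.0]]
1.02 0 [[20.7, 3.3], [21.3, 2.2], [14.8, 0.2]]
1.02 0.004 [[14.1, 1.9], [14.6, 1.2], [8.1, -0.3]]
1.04 0 [[13.4, 2.4], [13.8, 1.7], [13.3, 0.6]]
1.04 0.004 [[6.7, 1.2], [6.9, 0.9], [6.5, 0.3]]
TR 17 16 0.98
circle 18 8 0.91
lower_text 12 5 0.98
lowscreen 9 6 0.99
```

```bash
python3 -c "
from bench import *
print(close_job())"
```

```text
the job is handed in; nothing more can be done
None
```

The stand's back was raised to about 60° and held by itself, the tablet is leaning on it centred with its screen away from the robot (last camera estimate about 58°), and the job is handed in; no verdict came back.

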